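# Put the stacking lunch carrier back together

### The arm

A 6-joint arm with a two-finger parallel gripper is mounted at the origin on a cart in front of the work surface, level with it; the furniture and walls round the work are solid. World frame = base frame: x ahead of the robot, y to its left, z up, the work surface at z = 0. Lengths are in m, angles in rad, forces in N, time in s.
With the tool pointing down it reaches from about 0.35 to 0.925 m from the base axis. Payload 6.4 kg.
Tool frame: the origin (TCP) lies at the very end of the fingers, on their centre line; the grasp point (between the pads) lies 19 mm behind it; z points along the fingers, y is the line along which they close (so a half turn about z gives the same grasp; the last joint's range is limited). The gripper opens to 85 mm and grips with 20 to 120 N. Pads are 22 mm wide; open, the fingers measure 114 mm over their backs; the gripper's body (76 mm by 85 mm) begins 54 mm behind the grasp point. The pads swing forward as they close: fully open they stand 13 mm farther back than shut.
Start: joints at [1.17, 0.245, 1.558, -0, 1.339, -0.174], TCP at [0.146, 0.633, 0.231] pointing down, gripper open.
Joint ranges: [-3.13, 3.13], [-1.02, 2.26], [0.13, 2.54], [-0.95, 4.09], [0.21, 2.88], [-2.74, 2.74]. Speed limits (rad/s): [2.57, 2.57, 3.14, 3.14, 3.14, 3.14].

### API

Orientations are given as a unit quaternion [x, y, z, w].
In Python, from cell import get_state, snapshot, sign_off gives the robot as it stands. The module is installed in compiled form; this text tells all that it offers.
- The arm moves only by the tool move_arm, never from a script. Its argument "moves" is a list of rows, each an object of numbers: "tx", "ty", "tz": the shift along the tool's x, y, z in mm; "rx", "ry", "rz": the turn, a rotation vector about the tool's x, y, z in degrees; "claw": the opening, from -1 (shut) to 1 (fully open). In form: [{"tx": .., "ty": .., "tz": .., "rx": .., "ry": .., "rz": .., "claw": ..}, ...]. A call has 1 to 8 rows; each row shifts and turns the commanded pose from where the row before left it, along the tool's axes as they then stand; what a row does not reach is not made up. A row lasts 1/10 s, in which the tool goes at most 50 mm and 8.59 degrees, less where a joint would pass 70% of its speed; a pose out of reach is approached as far as the arm can. A call is refused whole if a number of a shift passes 50 or a number of a turn 8.59, either way. A call with a gripper value outside its range is refused whole. The fingers move at their own pace and stop on an object; "newtons" is the grip in N (left out, the last holds). Time passes only in rows, so rows that do not move let the fingers close. It gives the time, the measured TCP pose, the force, the opening and the grip force at its end, in the units of the state.
- get_state(): the state, without advancing time (a new reading comes with each control period).
- snapshot(name): name is "scene" or "top" or "wrist"; returns a dict with "color" (400x640x3 uint8, red, green, blue), "intrinsics" (3x3 intrinsics, pixels), "pose" (4x4, takes a point from camera to world coordinates). Camera axes: x right, y down, z forward; pixel columns grow to the right and rows downward; lengths in m; the calibration is good to about 2 mm. The wrist camera is an equidistant fisheye: a pixel r from the principal point sees the ray r / f radians off the axis. A picture is of the moment at which its call begins. There is no depth.
- sign_off(): hands the job in; it is judged then, once.
The state is a dict: "t": time; "joint_positions": joint angles; "qvel": joint speeds; "joint_torque": joint torques, N m; "tool_pos": TCP position; "eef_rot": TCP orientation; "ft_force": force on the tool from outside, world axes, zero at the start; "wrist_torque": the same for the moment, N m; "width": finger opening in m; "grasp_force": force on a finger pad.
Only numpy, scipy, OpenCV 4.12 (cv2) and the standard library are available. Lean on these libraries where they do the work, as an engineer would, in place of code of your own. Each camera call takes 0.05 s, during which the arm holds its last target. There are 200 camera calls.

### The job

Put the washed lunch carrier back together on the round wooden stand, building it up from the bottom: first the tall blue pot, then the yellow pot on it, then the shallow red pot, and last the lid with the black knob. Seat each piece fully and level in the one below before fetching the next, set the pieces down rather than dropping them, and leave the jar, tin, spice jar, timer and sugar bowl standing where they are.

Things in the scene. Friction and masses are not known exactly. Their poses are not given: they have to be found in the camera images.
- stand_top (a point): Round wooden stand, fixed to the worktop, 100 mm across and 14 mm tall, with a round recess 54 mm across and 8 mm deep in its top that takes the bottom pot's foot. The point is the centre of its top, level with the rim of the recess (14 mm above the worktop); z is up.
- blue_pot_c (a point): Open blue tall lunch pot, round, outside 62 mm across (straight upright sides, wall 4 mm, mouth 54 mm across), 64 mm tall in all, standing upright; grip it across the outside. Under it is a foot 5 mm high that tapers from 47 mm across at its top to 40 mm at its bottom and goes into the mouth of whatever is below, so that the pot's shoulder rests on that rim. The point is the pot's centre, 32 mm above the bottom of its foot; z is up along the pot's axis.
- yellow_pot_c (a point): Open yellow middle-sized lunch pot, round, outside 62 mm across (straight upright sides, wall 4 mm, mouth 54 mm across), 52 mm tall in all, standing upright; grip it across the outside. Under it is a foot 5 mm high that tapers from 47 mm across at its top to 40 mm at its bottom and goes into the mouth of whatever is below, so that the pot's shoulder rests on that rim. The point is the pot's centre, 26 mm above the bottom of its foot; z is up along the pot's axis.
- red_pot_c (a point): Open red shallow lunch pot, round, outside 62 mm across (straight upright sides, wall 4 mm, mouth 54 mm across), 42 mm tall in all, standing upright; grip it across the outside. Under it is a foot 5 mm high that tapers from 47 mm across at its top to 40 mm at its bottom and goes into the mouth of whatever is below, so that the pot's shoulder rests on that rim. The point is the pot's centre, 21 mm above the bottom of its foot; z is up along the pot's axis.
- lid_knob (a point): Dark metal lid, a disc 62 mm across whose upper face is 11 mm above its bottom, with a tapered foot under it 5 mm high (47 mm across at its top, 40 mm at the bottom) that goes into a pot's mouth, and on it an upright black cylindrical knob 18 mm across and 36 mm tall, to grip it by; 47 mm tall in all. The point is on the knob's axis at the height to grip: 12 mm under the knob's top, 24 mm above the disc's upper face and 35 mm above the lid's bottom; z is up along the axis.
- jar_1_c (a point): Bystander, to be left where it stands: jar with a flat green lid, 68 mm across, 84 mm tall. The point is its centre, 42 mm above its underside.
- tin_1_c (a point): Bystander, to be left where it stands: food tin with a green label and a gold-coloured top, 57 mm across, 72 mm tall. The point is its centre, 36 mm above its underside.
- spice_jar_3_c (a point): Bystander, to be left where it stands: spice jar with a green cap, 44 mm across, 100 mm tall. The point is its centre, 50 mm above its underside.
- kitchen_timer_c (a point): Bystander, to be left where it stands: red wind-up kitchen timer with a white dial, 63 mm across, 48 mm tall. The point is its centre, 24 mm above its underside.
- sugar_bowl_a_c (a point): Bystander, to be left where it stands: polished steel sugar bowl with a lid, 74 mm across, 71 mm tall. The point is its centre, 35.5 mm above its underside.

How it is judged:
On the way, in this order (a step that is already met when the one before it is completed fails the run):
1. the blue pot is seated on the wooden stand (horizontal distance between blue_pot_c and stand_top below 0.008 m and z of blue_pot_c in the frame of stand_top between 0.024 and 0.03 m and angle between blue_pot_c's own z axis and vertical below 0.06 rad), for 0.2 s.
2. the yellow pot is seated in the blue pot's mouth (horizontal distance between yellow_pot_c and blue_pot_c below 0.008 m and z of yellow_pot_c in the frame of blue_pot_c between 0.05 and 0.056 m and angle between yellow_pot_c's own z axis and vertical below 0.06 rad), for 0.2 s.
3. the red pot is seated in the yellow pot's mouth (horizontal distance between red_pot_c and yellow_pot_c below 0.008 m and z of red_pot_c in the frame of yellow_pot_c between 0.039 and 0.045 m and angle between red_pot_c's own z axis and vertical below 0.06 rad), for 0.2 s.
4. the lid is seated in the red pot's mouth (horizontal distance between lid_knob and red_pot_c below 0.008 m and z of lid_knob in the frame of red_pot_c between 0.048 and 0.054 m and angle between lid_knob's own z axis and vertical below 0.06 rad), for 0.2 s.
At the end, for the whole second after the job is handed in: On the stand, from the bottom: blue pot, yellow pot, red pot, lid; each within 8 mm of the axis of the one below, within 3 mm of its fully seated height, tilted less than 0.06 rad, at rest and released (all of step 1 and all of step 2 and all of step 3 and all of step 4 and linear speed of each of blue_pot, yellow_pot, red_pot, lid below 0.02 m/s); the robot touches nothing.
It fails at once if the jar, tin, spice jar, timer or sugar bowl is shifted more than 30 mm or tipped over (distance of any of jar_1_c, tin_1_c, spice_jar_3_c, kitchen_timer_c, sugar_bowl_a_c from where it was at the start of the episode above 0.03 m or angle between any of jar_1_c, tin_1_c, spice_jar_3_c, kitchen_timer_c, sugar_bowl_a_c's own z axis and vertical above 0.5 rad).
It fails at once if a pot or the lid is dropped onto the stand or stack (faster than 0.8 m/s right over it, as after a fall of 33 mm) ((horizontal distance between blue_pot_c and stand_top below 0.015 m and linear speed of blue_pot above 0.8 m/s) or (horizontal distance between yellow_pot_c and stand_top below 0.015 m and linear speed of yellow_pot above 0.8 m/s) or (horizontal distance between red_pot_c and stand_top below 0.015 m and linear speed of red_pot above 0.8 m/s) or (horizontal distance between lid_knob and stand_top below 0.015 m and linear speed of lid above 0.8 m/s)).
It also fails if it takes over 109 s, if anything falls off the work surface, if the arm or the gripper's body presses on something with over 40 N, if the wrist force passes 120 N, or if a joint passes its speed limit or range.

## Working session

There is one attempt and no reset: what is moved stays moved. The work goes in short steps, Python scripts to look and compute and a tool call to move; the robot and the scene stay as the last step left them, time stands still between calls to the robot, and variables do not carry over. Pictures are saved under pics/ and viewed, at most 16 in all, crops included, and the job is handed in when it is done.

Besides the shell and the picture viewer there is one more tool, called after ">>>" in YAML: its name, and indented under it one key for each argument. move_arm: Moves the arm, as the interface text tells. Its arguments: {"type":"object","properties":{"moves":{"type":"array"},"newtons":{"type":"number"}},"required":["moves"]}

```bash
mkdir -p pics; cat > h.py <<'E'
import numpy as np, cv2
from cell import get_state, snapshot, sign_off
def save(s,n): cv2.imwrite(f'pics/{n}.png', s['color'][:,:,::-1])
def onplane(s,u,v,z,fish=False):
    K=np.array(s['intrinsics']);T=np.array(s['pose'])
    x=(u-K[0,2])/K[0,0];y=(v-K[1,2])/K[1,1]
    if fish:
        r=np.hypot(x,y);d=np.array([x/r*np.sin(r),y/r*np.sin(r),np.cos(r)]) if r>1e-9 else np.array([0,0,1.])
    else: d=np.array([x,y,1.])
    d=T[:3,:3]@d;o=T[:3,3]
    return o+d*(z-o[2])/d[2]
E
python3 - <<'E'
from h import *
import pickle
for n in ('scene','top','wrist'):
    s=snapshot(n);save(s,n+'0');pickle.dump(s,open(n+'0.pkl','wb'))
    print(n,np.round(s['intrinsics'],1).tolist(),np.round(s['pose'],3).tolist())
s=get_state();print({k:np.round(v,3).tolist() for k,v in s.items()})
E
```

```text
scene [[420.2, 0.0, 320.0], [0.0, 420.2, 206.4], [0.0, 0.0, 1.0]] [[0.836, -0.345, 0.426, 0.045], [-0.548, -0.541, 0.637, -0.627], [0.011, -0.767, -0.642, 0.71], [0.0, 0.0, 0.0, 1.0]]
top [[378.3, 0.0, 314.1], [0.0, 378.3, 196.5], [0.0, 0.0, 1.0]] [[-0.024, -0.994, 0.11, 0.387], [-1.0, 0.026, 0.01, 0.027], [-0.013, -0.11, -0.994, 0.947], [0.0, 0.0, 0.0, 1.0]]
wrist [[309.7, 0.0, 321.2], [0.0, 309.7, 195.8], [0.0, 0.0, 1.0]] [[0.225, 0.927, 0.3, 0.07], [0.974, -0.213, -0.071, 0.65], [-0.002, 0.308, -0.951, 0.373], [0.0, 0.0, 0.0, 1.0]]
{'t': 0.15, 'joint_positions': [1.17, 0.246, 1.559, -0.0, 1.339, -0.174], 'qvel': [0.0, -0.003, -0.004, -0.001, 0.003, -0.002], 'joint_torque': [0.0, -42.999, -32.655, -0.0, 0.004, -0.0], 'tool_pos': [0.146, 0.633, 0.23], 'eef_rot': [0.113, 0.994, -0.001, -0.0], 'ft_force': [0.945, 0.111, 0.037], 'wrist_torque': [0.002, -0.051, 0.019], 'grasp_force': 0.0, 'width': 0.085}
```

View pics/top0.png

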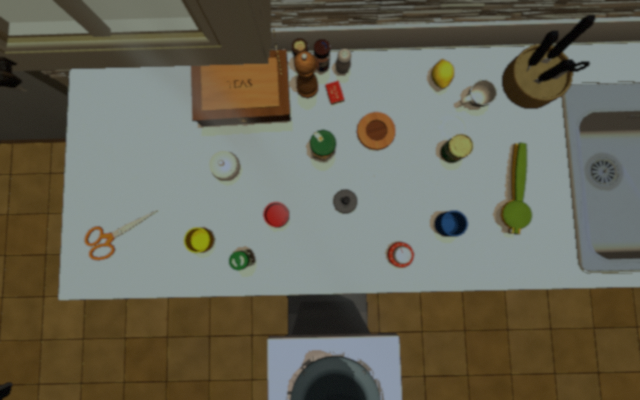

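View pics/scene0.png

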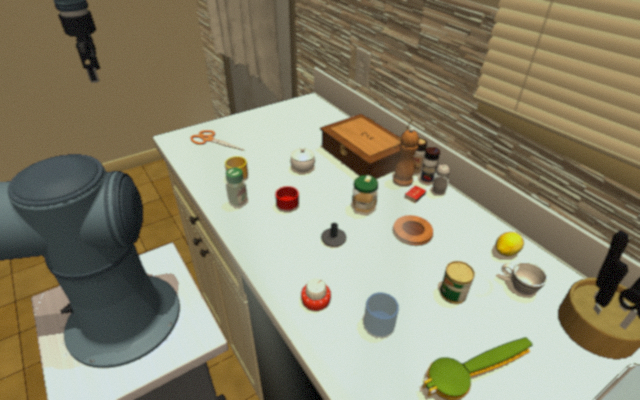

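The top view shows the blue pot at (450,223), yellow at (199,240), red at (276,214), lid at (345,201) and stand at (376,131). The timer is at (400,254), the tin at (457,148), the jar at (322,144), the spice jar at (240,259) and the sugar bowl at (224,165). I'll zoom in on these for masks.

```bash
cat > m.py <<'E'
from h import *
import pickle
s=pickle.load(open('top0.pkl','rb'));im=s['color']
P=dict(blue=(450,223,.064),yellow=(199,240,.052),red=(276,214,.042),lid=(345,201,.011),stand=(376,131,.014),timer=(400,254,.03),tin=(457,148,.072),jar=(322,144,.084))
hsv=cv2.cvtColor(im,cv2.COLOR_RGB2HSV)
tiles=[]
for n,(u,v,z) in P.items():
    c=im[v-25:v+25,u-25:u+25];h=hsv[v-25:v+25,u-25:u+25]
    m=((h[:,:,1]>90)|(h[:,:,2]<90)).astype(np.uint8)
    k,l,st,ce=cv2.connectedComponentsWithStats(m); i=1+np.argmax(st[1:,4]); x,y,w,hh,a=st[i]
    uc,vc=u-25+x+(w-1)/2,v-25+y+(hh-1)/2
    print(n,(u-25+x,u-25+x+w-1),(v-25+y,v-25+y+hh-1),a,'bbox ctr on z/2',np.round(onplane(s,uc,vc,z/2),3),'rim pl',np.round(onplane(s,uc,vc,z),3))
    t=cv2.resize(c,(200,200),interpolation=cv2.INTER_CUBIC)
    cs,_=cv2.findContours(cv2.resize((l==i).astype(np.uint8),(200,200),interpolation=cv2.INTER_NEAREST),cv2.RETR_EXTERNAL,cv2.CHAIN_APPROX_NONE)
    cv2.drawContours(t,cs,-1,(255,0,255),1);tiles.append(t)
cv2.imwrite('pics/m.png',np.vstack([np.hstack(tiles[:4]),np.hstack(tiles[4:])])[:,:,::-1])
E
python3 m.py
```

```text
blue (np.int32(434), np.int32(466)) (np.int32(211), np.int32(236)) 698 bbox ctr on z/2 [ 0.415 -0.289  0.032] rim pl [ 0.414 -0.278  0.064]
yellow (np.int32(184), np.int32(213)) (np.int32(227), np.int32(252)) 616 bbox ctr on z/2 [0.392 0.319 0.026] rim pl [0.392 0.311 0.052]
red (np.int32(264), np.int32(288)) (np.int32(203), np.int32(226)) 479 bbox ctr on z/2 [0.448 0.13  0.021] rim pl [0.447 0.128 0.042]
lid (np.int32(333), np.int32(356)) (np.int32(190), np.int32(212)) 431 bbox ctr on z/2 [ 0.479 -0.04   0.005] rim pl [ 0.478 -0.039  0.011]
stand (np.int32(357), np.int32(394)) (np.int32(112), np.int32(149)) 1120 bbox ctr on z/2 [ 0.656 -0.124  0.007] rim pl [ 0.654 -0.123  0.014]
timer (np.int32(387), np.int32(413)) (np.int32(242), np.int32(267)) 295 bbox ctr on z/2 [ 0.344 -0.169  0.015] rim pl [ 0.344 -0.166  0.03 ]
tin (np.int32(440), np.int32(471)) (np.int32(135), np.int32(162)) 642 bbox ctr on z/2 [ 0.598 -0.313  0.036] rim pl [ 0.589 -0.299  0.072]
jar (np.int32(310), np.int32(335)) (np.int32(130), np.int32(161)) 585 bbox ctr on z/2 [0.612 0.012 0.042] rim pl [0.602 0.013 0.084]
```

View pics/m.png

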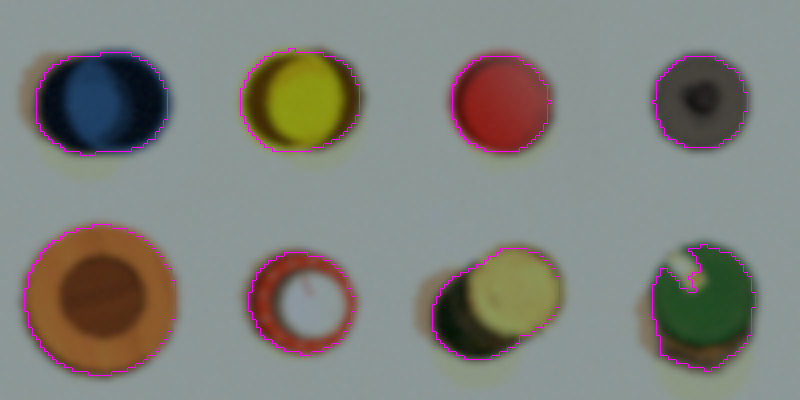

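The masks show clean outlines: stand ring cols 357–394, rows 112–149; blue 434–466 / 211–236; yellow 184–213 / 227–252; red 264–288 / 203–226; lid 333–356 / 190–212. Widths agree with the given sizes. I'll square the tool up (y = world y), then head for the blue pot.

>>> move_arm:
  moves:
    - {"rz":-6.5,"claw":1}
    - {"rz":-6.5}
    - {"tx":-30,"ty":-40}
    - {"tx":-30,"ty":-40}
    - {"tx":-30,"ty":-40}
    - {"tx":-30,"ty":-40}
    - {"tx":-30,"ty":-40}
    - {"tx":-30,"ty":-40}
  newtons: 40

```text
validation failed for argument at $.mo...
```

```bash
python3 - <<'E'
from h import *
import pickle
s=pickle.load(open('top0.pkl','rb'))
print('spice cap',onplane(s,237,261,.1),'sugar',onplane(s,224,165,.05))
E
```

```text
spice cap [0.34198032 0.20936382 0.1       ] sugar [0.56894133 0.25117173 0.05      ]
```

>>> move_arm:
  moves:
    - {"tx":0,"ty":0,"tz":0,"rx":0,"ry":0,"rz":-6.5,"claw":1}
    - {"tx":0,"ty":0,"tz":0,"rx":0,"ry":0,"rz":-6.5,"claw":1}
    - {"tx":-30,"ty":-40,"tz":0,"rx":0,"ry":0,"rz":0,"claw":1}
    - {"tx":-30,"ty":-40,"tz":0,"rx":0,"ry":0,"rz":0,"claw":1}
    - {"tx":-30,"ty":-40,"tz":0,"rx":0,"ry":0,"rz":0,"claw":1}
    - {"tx":-30,"ty":-40,"tz":0,"rx":0,"ry":0,"rz":0,"claw":1}
    - {"tx":-30,"ty":-40,"tz":0,"rx":0,"ry":0,"rz":0,"claw":1}
    - {"tx":-30,"ty":-40,"tz":0,"rx":0,"ry":0,"rz":0,"claw":1}
  newtons: 40

```text
t: 0.95
tool_pos: [0.3268, 0.3916, 0.2311]
eef_rot: [-0.0, 1.0, -0.0, -0.0]
ft_force: [1.1, 1.1, -0.5]
width: 0.0856
grasp_force: 0.0
```

>>> move_arm:
  moves:
    - {"tx":-11,"ty":-48,"tz":0,"rx":0,"ry":0,"rz":0,"claw":1}
    - {"tx":-11,"ty":-48,"tz":0,"rx":0,"ry":0,"rz":0,"claw":1}
    - {"tx":-11,"ty":-48,"tz":0,"rx":0,"ry":0,"rz":0,"claw":1}
    - {"tx":-11,"ty":-48,"tz":0,"rx":0,"ry":0,"rz":0,"claw":1}
    - {"tx":-11,"ty":-48,"tz":0,"rx":0,"ry":0,"rz":0,"claw":1}
    - {"tx":-11,"ty":-48,"tz":0,"rx":0,"ry":0,"rz":0,"claw":1}
    - {"tx":-11,"ty":-48,"tz":0,"rx":0,"ry":0,"rz":0,"claw":1}
    - {"tx":-11,"ty":-48,"tz":0,"rx":0,"ry":0,"rz":0,"claw":1}

```text
t: 1.75
tool_pos: [0.4141, 0.0074, 0.2314]
eef_rot: [0.0, 1.0, -0.0, 0.0]
ft_force: [2.0, 0.1, -0.2]
width: 0.0853
grasp_force: 0.0
```

>>> move_arm:
  moves:
    - {"tx":0,"ty":-48,"tz":0,"rx":0,"ry":0,"rz":0,"claw":1}
    - {"tx":0,"ty":-48,"tz":0,"rx":0,"ry":0,"rz":0,"claw":1}
    - {"tx":0,"ty":-48,"tz":0,"rx":0,"ry":0,"rz":0,"claw":1}
    - {"tx":0,"ty":-48,"tz":0,"rx":0,"ry":0,"rz":0,"claw":1}
    - {"tx":0,"ty":-48,"tz":10,"rx":0,"ry":0,"rz":0,"claw":1}
    - {"tx":0,"ty":-48,"tz":20,"rx":0,"ry":0,"rz":0,"claw":1}
    - {"tx":0,"ty":0,"tz":20,"rx":0,"ry":0,"rz":0,"claw":1}
    - {"tx":0,"ty":0,"tz":0,"rx":0,"ry":0,"rz":0,"claw":1}

```text
t: 2.55
tool_pos: [0.4124, -0.2762, 0.1787]
eef_rot: [0.001, 1.0, 0.003, -0.002]
ft_force: [-0.5, 1.3, -0.1]
width: 0.0854
grasp_force: 0.0
```

```bash
python3 - <<'E'
from h import *
import pickle
s=snapshot('wrist');save(s,'w1');pickle.dump(s,open('w1.pkl','wb'))
print(np.round(s['pose'],3).tolist(),np.round(get_state()['tool_pos'],4),np.round(get_state()['joint_positions'],2))
E
```

```text
[[0.002, 0.953, 0.304, 0.335], [1.0, -0.004, 0.004, -0.277], [0.005, 0.304, -0.953, 0.322], [0.0, 0.0, 0.0, 1.0]] [ 0.4132 -0.2761  0.1805] [-0.82 -0.06  1.98  0.    1.22 -2.39]
```

View pics/w1.png

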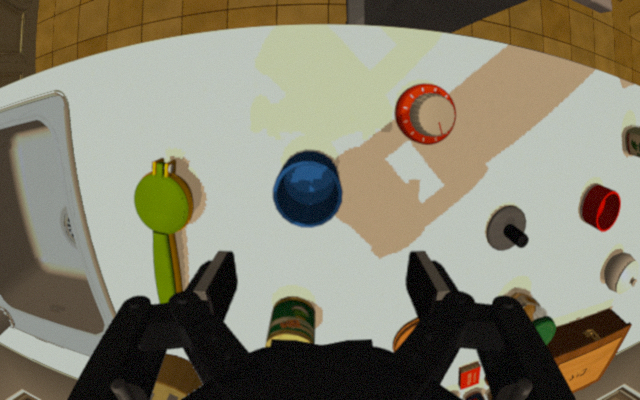

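The blue pot's rim is centred near (308,187), cols 273–342, with the timer at (425,113) and the tin at (292,320). The fingers straddle the target direction and nothing is in the way.

```bash
cat > w.py <<'E'
from h import *
import sys
# usage: w.py name hue_lo hue_hi smin rimz [u v] ; wrist mask -> cast contour to rim plane, min enclosing circle (mm)
def meas(s,lo,hi,smin,z,near=None,vmin=30):
    h=cv2.cvtColor(s['color'],cv2.COLOR_RGB2HSV)
    m=((h[:,:,0]>=lo)&(h[:,:,0]<=hi)&(h[:,:,1]>smin)&(h[:,:,2]>vmin)).astype(np.uint8)
    m=cv2.morphologyEx(m,cv2.MORPH_OPEN,np.ones((3,3)))
    cs,_=cv2.findContours(m,cv2.RETR_EXTERNAL,cv2.CHAIN_APPROX_NONE)
    cs=[c for c in cs if cv2.contourArea(c)>150]
    if near: c=min(cs,key=lambda c:np.hypot(*(c[:,0].mean(0)-near)))
    else: c=max(cs,key=cv2.contourArea)
    p=np.array([onplane(s,u,v,z,True)[:2] for u,v in c[:,0]],np.float32)
    (a,b),r=cv2.minEnclosingCircle(p*1000)
    print('bbox',cv2.boundingRect(c),'circle mm',round(a,1),round(b,1),'dia',round(2*r,1),'x',(p[:,0].min()*1000).round(),(p[:,0].max()*1000).round(),'y',(p[:,1].min()*1000).round(),(p[:,1].max()*1000).round())
E
python3 - <<'E'
from w import *
import pickle
s=pickle.load(open('w1.pkl','rb'))
meas(s,95,125,90,.064,(308,187))
E
```

```text
bbox (274, 152, 67, 75) circle mm 412.1 -288.2 dia 68.6 x 378.0 446.0 y -318.0 -259.0
```

Wrist (rim far edge 446 − 31 → x 415, y −288.5) agrees with the top view (415, −289). Descend on it.

>>> move_arm:
  moves:
    - {"tx":-2,"ty":-12,"tz":20,"rx":0,"ry":0,"rz":0,"claw":1}
    - {"tx":0,"ty":0,"tz":20,"rx":0,"ry":0,"rz":0,"claw":1}
    - {"tx":0,"ty":0,"tz":20,"rx":0,"ry":0,"rz":0,"claw":1}
    - {"tx":0,"ty":0,"tz":0,"rx":0,"ry":0,"rz":0,"claw":1}

```text
t: 3.0
tool_pos: [0.4155, -0.2867, 0.1207]
eef_rot: [-0.001, 1.0, 0.001, -0.001]
ft_force: [-1.2, 0.1, -0.6]
width: 0.0854
grasp_force: 0.0
```

>>> move_arm:
  moves:
    - {"tx":0,"ty":-2,"tz":35,"rx":0,"ry":0,"rz":0,"claw":1}
    - {"tx":0,"ty":0,"tz":35,"rx":0,"ry":0,"rz":0,"claw":1}
    - {"tx":0,"ty":0,"tz":20,"rx":0,"ry":0,"rz":0,"claw":1}
    - {"tx":0,"ty":0,"tz":5,"rx":0,"ry":0,"rz":0,"claw":1}
    - {"tx":0,"ty":0,"tz":0,"rx":0,"ry":0,"rz":0,"claw":0.2}
    - {"tx":0,"ty":0,"tz":0,"rx":0,"ry":0,"rz":0,"claw":0.2}
    - {"tx":0,"ty":0,"tz":0,"rx":0,"ry":0,"rz":0,"claw":0.2}
    - {"tx":0,"ty":0,"tz":0,"rx":0,"ry":0,"rz":0,"claw":0.2}

```text
t: 3.8
tool_pos: [0.4178, -0.292, 0.0295]
eef_rot: [-0.0, 1.0, -0.001, 0.002]
ft_force: [1.3, 1.1, 8.0]
width: 0.0613
grasp_force: 44.4
```

>>> move_arm:
  moves:
    - {"tx":0,"ty":0,"tz":-15,"rx":0,"ry":0,"rz":0,"claw":0.2}
    - {"tx":0,"ty":0,"tz":-35,"rx":0,"ry":0,"rz":0,"claw":0.2}
    - {"tx":0,"ty":0,"tz":-40,"rx":0,"ry":0,"rz":0,"claw":0.2}
    - {"tx":-15,"ty":10,"tz":-30,"rx":0,"ry":0,"rz":0,"claw":0.2}
    - {"tx":-35,"ty":25,"tz":0,"rx":0,"ry":0,"rz":0,"claw":0.2}
    - {"tx":-35,"ty":25,"tz":0,"rx":0,"ry":0,"rz":0,"claw":0.2}
    - {"tx":-35,"ty":25,"tz":0,"rx":0,"ry":0,"rz":0,"claw":0.2}
    - {"tx":-35,"ty":25,"tz":0,"rx":0,"ry":0,"rz":0,"claw":0.2}

```text
t: 4.6
tool_pos: [0.5725, -0.1796, 0.1478]
eef_rot: [-0.0, 1.0, -0.0, 0.0]
ft_force: [0.7, -0.6, -1.3]
width: 0.0616
grasp_force: 44.4
```

>>> move_arm:
  moves:
    - {"tx":-35,"ty":25,"tz":0,"rx":0,"ry":0,"rz":0,"claw":0.2}
    - {"tx":-30,"ty":20,"tz":10,"rx":0,"ry":0,"rz":0,"claw":0.2}
    - {"tx":-15,"ty":10,"tz":10,"rx":0,"ry":0,"rz":0,"claw":0.2}
    - {"tx":0,"ty":0,"tz":20,"rx":0,"ry":0,"rz":0,"claw":0.2}
    - {"tx":0,"ty":0,"tz":0,"rx":0,"ry":0,"rz":0,"claw":0.2}

```text
t: 5.1
tool_pos: [0.6494, -0.1244, 0.1041]
eef_rot: [-0.001, 1.0, 0.001, -0.003]
ft_force: [-1.1, 0.4, -2.1]
width: 0.0616
grasp_force: 44.4
```

```bash
python3 - <<'E'
from h import *
import pickle
for n in ('wrist','scene'):
    s=snapshot(n);pickle.dump(s,open(n[0]+'2.pkl','wb'));save(s,n+'2')
g=get_state();print({k:np.round(g[k],4).tolist() for k in ('tool_pos','eef_rot','width','ft_force')})
a=cv2.imread('pics/wrist2.png');b=cv2.imread('pics/scene2.png')
cv2.imwrite('pics/v2.png',np.hstack([a[0:400,160:480],b[100:400,320:640].repeat(1,0)[:300].copy() if False else cv2.resize(b[130:330,330:530],(400,400))]))
E
```

```text
{'tool_pos': [0.6508, -0.1257, 0.1071], 'eef_rot': [-0.0, 1.0, 0.0001, -0.0005], 'width': 0.0617, 'ft_force': [0.5285, -0.8063, 0.069]}
```

View pics/v2.png

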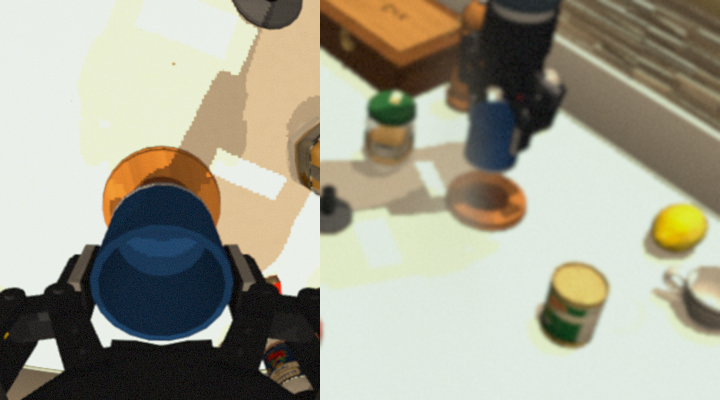

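The blue pot is held upright over the stand (wrist crop: rim centre near full-image (322,281), stand outline cols 264–380, near edge row 146).

```bash
python3 - <<'E'
from w import *
import pickle
s=pickle.load(open('w2.pkl','rb'))
meas(s,5,18,110,.014,(322,180),vmin=80)
for z in (.1415,.145): meas(s,95,125,90,z,(322,270))
E
```

```text
bbox (263, 146, 118, 79) circle mm 654.6 -124.7 dia 96.9 x 607.0 671.0 y -172.0 -77.0
bbox (249, 186, 145, 154) circle mm 638.6 -125.5 dia 73.4 x 602.0 675.0 y -155.0 -95.0
bbox (249, 186, 145, 154) circle mm 636.4 -125.5 dia 71.0 x 601.0 671.0 y -154.0 -96.0
```

>>> move_arm:
  moves:
    - {"tx":-6,"ty":1,"tz":20,"rx":0,"ry":0,"rz":0,"claw":0.2}
    - {"tx":0,"ty":0,"tz":20,"rx":0,"ry":0,"rz":0,"claw":0.2}
    - {"tx":0,"ty":0,"tz":15,"rx":0,"ry":0,"rz":0,"claw":0.2}
    - {"tx":0,"ty":0,"tz":5,"rx":0,"ry":0,"rz":0,"claw":0.2}
    - {"tx":0,"ty":0,"tz":5,"rx":0,"ry":0,"rz":0,"claw":0.2}
    - {"tx":0,"ty":0,"tz":3,"rx":0,"ry":0,"rz":0,"claw":0.2}
    - {"tx":0,"ty":0,"tz":0,"rx":0,"ry":0,"rz":0,"claw":0.2}

```text
t: 5.9
tool_pos: [0.6575, -0.1249, 0.0394]
eef_rot: [-0.0, 1.0, -0.0, 0.0]
ft_force: [-0.8, 0.1, -2.2]
width: 0.0614
grasp_force: 44.4
```

>>> move_arm:
  moves:
    - {"tx":0,"ty":0,"tz":1.5,"rx":0,"ry":0,"rz":0,"claw":0.2}
    - {"tx":0,"ty":0,"tz":1.5,"rx":0,"ry":0,"rz":0,"claw":0.2}
    - {"tx":0,"ty":0,"tz":0,"rx":0,"ry":0,"rz":0,"claw":0.2}

```text
t: 6.2
tool_pos: [0.6581, -0.125, 0.0385]
eef_rot: [-0.0, 1.0, -0.0, 0.001]
ft_force: [-4.8, 0.9, 7.9]
width: 0.0617
grasp_force: 45.1
```

>>> move_arm:
  moves:
    - {"tx":0,"ty":0,"tz":0,"rx":0,"ry":0,"rz":0,"claw":1}
    - {"tx":0,"ty":0,"tz":0,"rx":0,"ry":0,"rz":0,"claw":1}
    - {"tx":0,"ty":0,"tz":0,"rx":0,"ry":0,"rz":0,"claw":1}
    - {"tx":0,"ty":0,"tz":-20,"rx":0,"ry":0,"rz":0,"claw":1}
    - {"tx":0,"ty":0,"tz":-40,"rx":0,"ry":0,"rz":0,"claw":1}
    - {"tx":0,"ty":0,"tz":-40,"rx":0,"ry":0,"rz":0,"claw":1}
    - {"tx":0,"ty":0,"tz":-40,"rx":0,"ry":0,"rz":0,"claw":1}
    - {"tx":0,"ty":0,"tz":0,"rx":0,"ry":0,"rz":0,"claw":1}

```text
t: 7.0
tool_pos: [0.6611, -0.1261, 0.1841]
eef_rot: [-0.0, 1.0, -0.002, 0.006]
ft_force: [0.6, 0.6, 1.2]
width: 0.0853
grasp_force: 0.0
```

```bash
python3 - <<'E'
from w import *
import pickle
for n in ('wrist','scene'):
    s=snapshot(n);pickle.dump(s,open(n[0]+'3.pkl','wb'));save(s,n+'3')
    if n=='wrist': w=s
print(np.round(get_state()['tool_pos'],4))
a=cv2.imread('pics/wrist3.png');b=cv2.imread('pics/scene3.png')
cv2.imwrite('pics/v3.png',np.hstack([a[0:400,160:480],cv2.resize(b[130:330,330:530],(400,400))]))
meas(w,5,18,110,.014,(322,180),vmin=80)
meas(w,95,125,90,.073,(322,250))
E
```

```text
[ 0.6578 -0.125   0.1774]
bbox (279, 121, 92, 74) circle mm 655.1 -124.0 dia 97.0 x 607.0 684.0 y -171.0 -76.0
bbox (289, 142, 69, 75) circle mm 652.6 -125.5 dia 66.5 x 620.0 685.0 y -155.0 -96.0
```

View pics/v3.png

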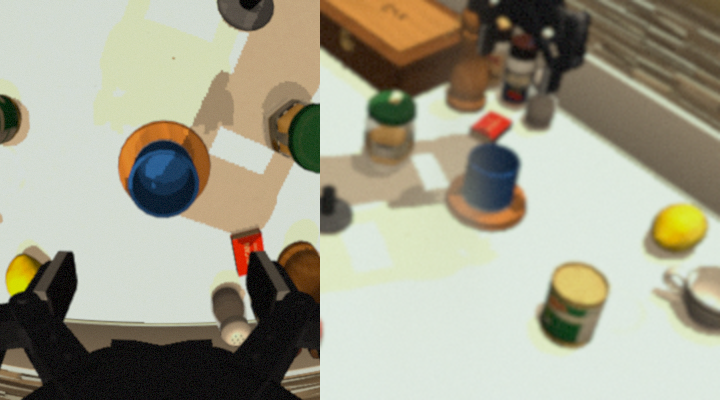

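The blue pot sits level and centred on the stand (wrist crop: rim at about (163,180), stand ring at (164,166)). Stack axis ≈ (654.5, −125.3). Next is the yellow pot.

>>> move_arm:
  moves:
    - {"tx":12,"ty":20,"tz":0,"rx":0,"ry":0,"rz":0,"claw":1}
    - {"tx":24,"ty":40,"tz":0,"rx":0,"ry":0,"rz":0,"claw":1}
    - {"tx":24,"ty":40,"tz":0,"rx":0,"ry":0,"rz":0,"claw":1}
    - {"tx":24,"ty":40,"tz":0,"rx":0,"ry":0,"rz":0,"claw":1}
    - {"tx":24,"ty":40,"tz":0,"rx":0,"ry":0,"rz":0,"claw":1}
    - {"tx":24,"ty":40,"tz":0,"rx":0,"ry":0,"rz":0,"claw":1}
    - {"tx":24,"ty":40,"tz":0,"rx":0,"ry":0,"rz":0,"claw":1}
    - {"tx":24,"ty":40,"tz":0,"rx":0,"ry":0,"rz":0,"claw":1}

```text
t: 7.9
tool_pos: [0.4747, 0.1764, 0.1739]
eef_rot: [0.0, 1.0, -0.0, -0.002]
ft_force: [0.3, 0.2, 0.5]
width: 0.0856
grasp_force: 0.0
```

>>> move_arm:
  moves:
    - {"tx":24,"ty":40,"tz":0,"rx":0,"ry":0,"rz":0,"claw":1}
    - {"tx":24,"ty":40,"tz":0,"rx":0,"ry":0,"rz":0,"claw":1}
    - {"tx":24,"ty":40,"tz":0,"rx":0,"ry":0,"rz":0,"claw":1}
    - {"tx":14,"ty":20,"tz":0,"rx":0,"ry":0,"rz":0,"claw":1}
    - {"tx":0,"ty":0,"tz":0,"rx":0,"ry":0,"rz":0,"claw":1}
    - {"tx":0,"ty":0,"tz":0,"rx":0,"ry":0,"rz":0,"claw":1}

```text
t: 8.5
tool_pos: [0.3903, 0.3148, 0.1745]
eef_rot: [-0.001, 1.0, -0.001, -0.001]
ft_force: [0.3, 0.3, 0.1]
width: 0.0854
grasp_force: 0.0
```

```bash
python3 - <<'E'
from w import *
w=snapshot('wrist');save(w,'w4')
g=get_state();print({k:np.round(g[k],4).tolist() for k in ('tool_pos','eef_rot','joint_positions')})
meas(w,22,34,120,.052,(320,180))
E
```

```text
{'tool_pos': [0.391, 0.3145, 0.1748], 'eef_rot': [0.0001, 1.0, -0.0006, -0.0009], 'joint_positions': [0.4512, -0.0446, 1.9784, -0.0004, 1.21, -1.1192]}
bbox (327, 165, 26, 14) circle mm 375.4 330.3 dia 22.5 x 369.0 381.0 y 319.0 341.0
```

View pics/w4.png

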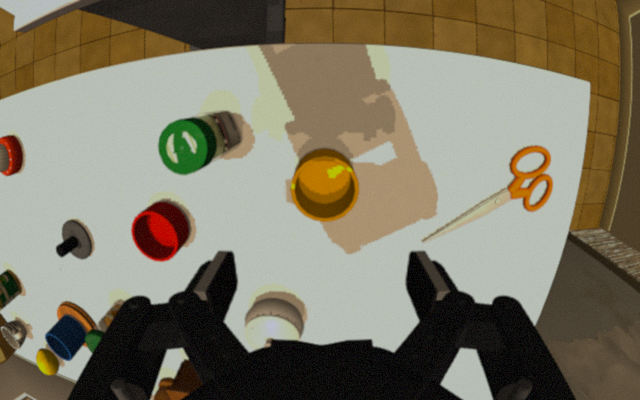

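The yellow pot shows at (325,186), orange in the arm's shadow, with the spice jar well to the left at (188,145).

```bash
python3 - <<'E'
from w import *
w=snapshot('wrist')
meas(w,15,34,150,.052,(325,186),vmin=60)
E
```

```text
bbox (291, 148, 68, 73) circle mm 388.6 317.1 dia 67.4 x 355.0 422.0 y 287.0 347.0
```

>>> move_arm:
  moves:
    - {"tx":-1,"ty":3,"tz":30,"rx":0,"ry":0,"rz":0,"claw":1}
    - {"tx":0,"ty":0,"tz":40,"rx":0,"ry":0,"rz":0,"claw":1}
    - {"tx":0,"ty":0,"tz":40,"rx":0,"ry":0,"rz":0,"claw":1}
    - {"tx":0,"ty":0,"tz":30,"rx":0,"ry":0,"rz":0,"claw":1}
    - {"tx":0,"ty":0,"tz":18,"rx":0,"ry":0,"rz":0,"claw":1}
    - {"tx":0,"ty":0,"tz":0,"rx":0,"ry":0,"rz":0,"claw":1}
    - {"tx":0,"ty":0,"tz":0,"rx":0,"ry":0,"rz":0,"claw":1}

```text
t: 9.3
tool_pos: [0.3929, 0.3176, 0.0183]
eef_rot: [0.001, 1.0, -0.0, -0.0]
ft_force: [-0.2, 0.5, -0.1]
width: 0.0851
grasp_force: 0.0
```

>>> move_arm:
  moves:
    - {"tx":0,"ty":0,"tz":0,"rx":0,"ry":0,"rz":0,"claw":0.2}
    - {"tx":0,"ty":0,"tz":0,"rx":0,"ry":0,"rz":0,"claw":0.2}
    - {"tx":0,"ty":0,"tz":0,"rx":0,"ry":0,"rz":0,"claw":0.2}
    - {"tx":0,"ty":0,"tz":0,"rx":0,"ry":0,"rz":0,"claw":0.2}
    - {"tx":0,"ty":0,"tz":0,"rx":0,"ry":0,"rz":0,"claw":0.2}

```text
t: 9.8
tool_pos: [0.3938, 0.3188, 0.02]
eef_rot: [-0.0, 1.0, 0.001, 0.002]
ft_force: [-1.4, -2.0, 6.1]
width: 0.062
grasp_force: 43.9
```

>>> move_arm:
  moves:
    - {"tx":0,"ty":0,"tz":-15,"rx":0,"ry":0,"rz":0,"claw":0.2}
    - {"tx":0,"ty":0,"tz":-35,"rx":0,"ry":0,"rz":0,"claw":0.2}
    - {"tx":0,"ty":0,"tz":-40,"rx":0,"ry":0,"rz":0,"claw":0.2}
    - {"tx":0,"ty":0,"tz":-40,"rx":0,"ry":0,"rz":0,"claw":0.2}
    - {"tx":-10,"ty":-16,"tz":-35,"rx":0,"ry":0,"rz":0,"claw":0.2}
    - {"tx":-20,"ty":-34,"tz":-10,"rx":0,"ry":0,"rz":0,"claw":0.2}
    - {"tx":-24,"ty":-40,"tz":0,"rx":0,"ry":0,"rz":0,"claw":0.2}
    - {"tx":-24,"ty":-40,"tz":0,"rx":0,"ry":0,"rz":0,"claw":0.2}

```text
t: 10.6
tool_pos: [0.471, 0.1872, 0.1946]
eef_rot: [-0.001, 1.0, 0.0, 0.002]
ft_force: [0.0, 0.8, -1.2]
width: 0.0616
grasp_force: 44.2
```

>>> move_arm:
  moves:
    - {"tx":-24,"ty":-40,"tz":0,"rx":0,"ry":0,"rz":0,"claw":0.2}
    - {"tx":-24,"ty":-40,"tz":0,"rx":0,"ry":0,"rz":0,"claw":0.2}
    - {"tx":-24,"ty":-40,"tz":0,"rx":0,"ry":0,"rz":0,"claw":0.2}
    - {"tx":-24,"ty":-40,"tz":0,"rx":0,"ry":0,"rz":0,"claw":0.2}
    - {"tx":-24,"ty":-40,"tz":0,"rx":0,"ry":0,"rz":0,"claw":0.2}
    - {"tx":-24,"ty":-40,"tz":0,"rx":0,"ry":0,"rz":0,"claw":0.2}
    - {"tx":-24,"ty":-40,"tz":0,"rx":0,"ry":0,"rz":0,"claw":0.2}
    - {"tx":0,"ty":0,"tz":0,"rx":0,"ry":0,"rz":0,"claw":0.2}

```text
t: 11.4
tool_pos: [0.6401, -0.0967, 0.1934]
eef_rot: [0.002, 1.0, -0.001, 0.001]
ft_force: [-0.4, -0.1, -1.3]
width: 0.0616
grasp_force: 44.2
```

>>> move_arm:
  moves:
    - {"tx":0,"ty":0,"tz":0,"rx":0,"ry":0,"rz":0,"claw":0.2}
    - {"tx":0,"ty":0,"tz":0,"rx":0,"ry":0,"rz":0,"claw":0.2}

```text
t: 11.6
tool_pos: [0.6377, -0.0908, 0.193]
eef_rot: [-0.0, 1.0, 0.0, -0.0]
ft_force: [0.6, 0.1, -1.5]
width: 0.0619
grasp_force: 44.2
```

>>> move_arm:
  moves:
    - {"tx":-10,"ty":-18,"tz":0,"rx":0,"ry":0,"rz":0,"claw":0.2}
    - {"tx":-8.5,"ty":-16.5,"tz":20,"rx":0,"ry":0,"rz":0,"claw":0.2}
    - {"tx":0,"ty":0,"tz":30,"rx":0,"ry":0,"rz":0,"claw":0.2}
    - {"tx":0,"ty":0,"tz":25,"rx":0,"ry":0,"rz":0,"claw":0.2}
    - {"tx":0,"ty":0,"tz":0,"rx":0,"ry":0,"rz":0,"claw":0.2}
    - {"tx":0,"ty":0,"tz":0,"rx":0,"ry":0,"rz":0,"claw":0.2}

```text
t: 12.2
tool_pos: [0.6565, -0.125, 0.1185]
eef_rot: [-0.001, 1.0, 0.0, -0.0]
ft_force: [1.0, -0.3, 0.4]
width: 0.0615
grasp_force: 44.3
```

```bash
python3 - <<'E'
from w import *
for n in ('wrist','scene'): save(snapshot(n),n+'5')
print(np.round(get_state()['tool_pos'],4))
a=cv2.imread('pics/wrist5.png');b=cv2.imread('pics/scene5.png')
cv2.imwrite('pics/v5.png',np.hstack([a[0:400,160:480],cv2.resize(b[130:330,330:530],(400,400))]))
E
```

```text
[ 0.6579 -0.1259  0.1205]
```

View pics/v5.png

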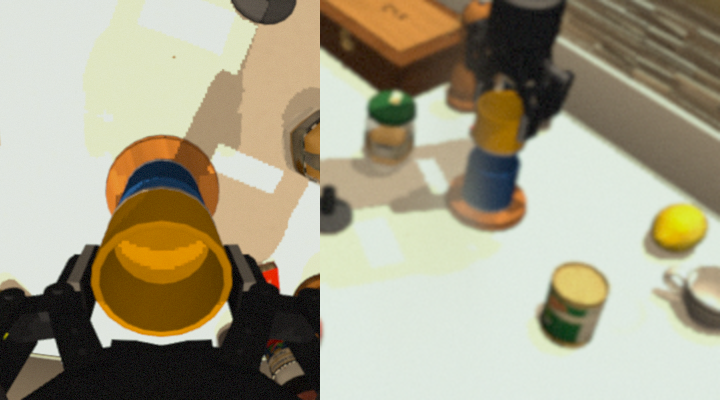

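The yellow pot hangs upright and aligned above the blue one (wrist crop: rim (162,278) in line with blue (160,180)). Lowering.

>>> move_arm:
  moves:
    - {"tx":0,"ty":0,"tz":12,"rx":0,"ry":0,"rz":0,"claw":0.2}
    - {"tx":0,"ty":0,"tz":8,"rx":0,"ry":0,"rz":0,"claw":0.2}
    - {"tx":0,"ty":0,"tz":4,"rx":0,"ry":0,"rz":0,"claw":0.2}
    - {"tx":0,"ty":0,"tz":3,"rx":0,"ry":0,"rz":0,"claw":0.2}
    - {"tx":0,"ty":0,"tz":2,"rx":0,"ry":0,"rz":0,"claw":0.2}
    - {"tx":0,"ty":0,"tz":0,"rx":0,"ry":0,"rz":0,"claw":0.2}
    - {"tx":0,"ty":0,"tz":0,"rx":0,"ry":0,"rz":0,"claw":0.2}

```text
t: 13.0
tool_pos: [0.6569, -0.1263, 0.0893]
eef_rot: [-0.0, 1.0, -0.0, 0.0]
ft_force: [-0.1, 0.4, -0.7]
width: 0.0616
grasp_force: 44.3
```

>>> move_arm:
  moves:
    - {"tx":0,"ty":0,"tz":1.5,"rx":0,"ry":0,"rz":0,"claw":0.2}
    - {"tx":0,"ty":0,"tz":1.5,"rx":0,"ry":0,"rz":0,"claw":0.2}
    - {"tx":0,"ty":0,"tz":0,"rx":0,"ry":0,"rz":0,"claw":0.2}
    - {"tx":0,"ty":0,"tz":0,"rx":0,"ry":0,"rz":0,"claw":0.2}

```text
t: 13.4
tool_pos: [0.6575, -0.1264, 0.0881]
eef_rot: [-0.0, 1.0, -0.0, 0.001]
ft_force: [-2.6, 0.9, 6.3]
width: 0.0616
grasp_force: 44.9
```

Contact at the expected seated height (88 mm). Release and rise.

>>> move_arm:
  moves:
    - {"tx":0,"ty":0,"tz":0,"rx":0,"ry":0,"rz":0,"claw":1}
    - {"tx":0,"ty":0,"tz":0,"rx":0,"ry":0,"rz":0,"claw":1}
    - {"tx":0,"ty":0,"tz":0,"rx":0,"ry":0,"rz":0,"claw":1}
    - {"tx":0,"ty":0,"tz":-20,"rx":0,"ry":0,"rz":0,"claw":1}
    - {"tx":0,"ty":0,"tz":-40,"rx":0,"ry":0,"rz":0,"claw":1}
    - {"tx":0,"ty":0,"tz":-40,"rx":0,"ry":0,"rz":0,"claw":1}
    - {"tx":0,"ty":0,"tz":-20,"rx":0,"ry":0,"rz":0,"claw":1}
    - {"tx":0,"ty":0,"tz":0,"rx":0,"ry":0,"rz":0,"claw":1}

```text
t: 14.2
tool_pos: [0.6589, -0.127, 0.2108]
eef_rot: [-0.0, 1.0, -0.001, 0.004]
ft_force: [0.3, 0.7, -0.8]
width: 0.0856
grasp_force: 0.0
```

```bash
python3 - <<'E'
from w import *
w=snapshot('wrist');save(w,'wrist6');save(snapshot('scene'),'scene6')
print(np.round(get_state()['tool_pos'],4))
a=cv2.imread('pics/wrist6.png');b=cv2.imread('pics/scene6.png')
cv2.imwrite('pics/v6.png',np.hstack([a[0:400,160:480],cv2.resize(b[130:330,330:530],(400,400))]))
meas(w,15,34,120,.120,(322,220),vmin=60)
E
```

```text
[ 0.6565 -0.1262  0.2054]
bbox (284, 138, 78, 91) circle mm 646.0 -130.3 dia 79.7 x 611.0 685.0 y -157.0 -96.0
```

View pics/v6.png

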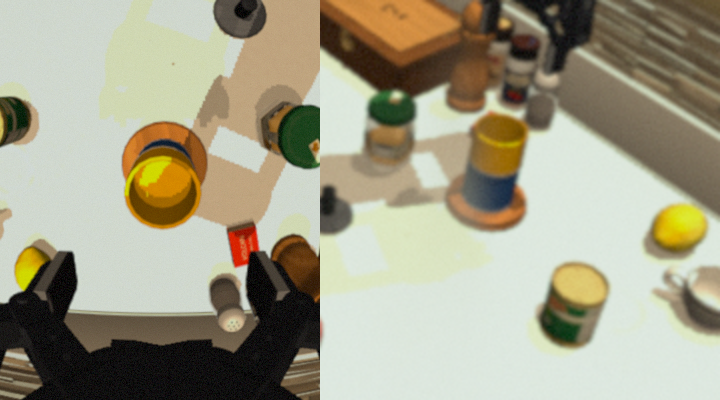

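The yellow pot is level on the blue one (wrist crop (163,189)). Next, the red pot.

>>> move_arm:
  moves:
    - {"tx":15,"ty":20,"tz":0,"rx":0,"ry":0,"rz":0,"claw":1}
    - {"tx":28,"ty":34,"tz":0,"rx":0,"ry":0,"rz":0,"claw":1}
    - {"tx":28,"ty":34,"tz":0,"rx":0,"ry":0,"rz":0,"claw":1}
    - {"tx":28,"ty":34,"tz":0,"rx":0,"ry":0,"rz":0,"claw":1}
    - {"tx":28,"ty":34,"tz":0,"rx":0,"ry":0,"rz":0,"claw":1}
    - {"tx":28,"ty":34,"tz":0,"rx":0,"ry":0,"rz":0,"claw":1}
    - {"tx":28,"ty":34,"tz":0,"rx":0,"ry":0,"rz":0,"claw":1}
    - {"tx":25,"ty":32,"tz":15,"rx":0,"ry":0,"rz":0,"claw":1}

```text
t: 15.1
tool_pos: [0.4473, 0.1309, 0.1904]
eef_rot: [0.0, 1.0, 0.0, 0.0]
ft_force: [0.6, 0.4, 0.2]
width: 0.0855
grasp_force: 0.0
```

>>> move_arm:
  moves:
    - {"tx":0,"ty":0,"tz":15,"rx":0,"ry":0,"rz":0,"claw":1}
    - {"tx":0,"ty":0,"tz":0,"rx":0,"ry":0,"rz":0,"claw":1}
    - {"tx":0,"ty":0,"tz":0,"rx":0,"ry":0,"rz":0,"claw":1}

```text
t: 15.4
tool_pos: [0.448, 0.1295, 0.1748]
eef_rot: [0.0, 1.0, -0.0, -0.001]
ft_force: [-0.1, 0.0, 0.9]
width: 0.0857
grasp_force: 0.0
```

```bash
python3 - <<'E'
from w import *
w=snapshot('wrist');save(w,'w7')
print(np.round(get_state()['tool_pos'],4))
w['color']=w['color'].copy()
h=cv2.cvtColor(w['color'],cv2.COLOR_RGB2HSV); 
import copy
w2=dict(w); hh=h.copy(); hh[:,:,0]=(hh[:,:,0].astype(int)+90)%180; w2['color']=cv2.cvtColor(hh,cv2.COLOR_HSV2RGB)
meas(w2,82,96,120,.042,(322,186),vmin=40)
E
```

```text
[0.4488 0.1293 0.1757]
bbox (290, 149, 65, 67) circle mm 446.3 130.3 dia 64.8 x 415.0 478.0 y 100.0 160.0
```

View pics/w7.png

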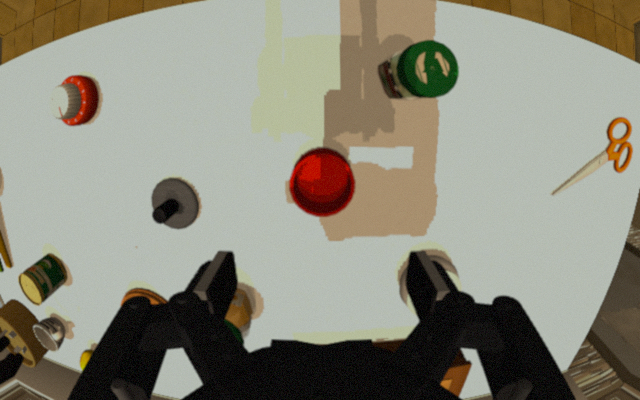

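The red pot is at (322,182), directly under the approach line, with nothing near it. Descend and grip.

>>> move_arm:
  moves:
    - {"tx":0,"ty":0.5,"tz":30,"rx":0,"ry":0,"rz":0,"claw":1}
    - {"tx":0,"ty":0,"tz":40,"rx":0,"ry":0,"rz":0,"claw":1}
    - {"tx":0,"ty":0,"tz":40,"rx":0,"ry":0,"rz":0,"claw":1}
    - {"tx":0,"ty":0,"tz":35,"rx":0,"ry":0,"rz":0,"claw":1}
    - {"tx":0,"ty":0,"tz":18,"rx":0,"ry":0,"rz":0,"claw":1}
    - {"tx":0,"ty":0,"tz":0,"rx":0,"ry":0,"rz":0,"claw":1}
    - {"tx":0,"ty":0,"tz":0,"rx":0,"ry":0,"rz":0,"claw":1}

```text
t: 16.15
tool_pos: [0.4498, 0.1298, 0.0138]
eef_rot: [0.0, 1.0, 0.0, 0.0]
ft_force: [1.3, 0.5, -0.2]
width: 0.0853
grasp_force: 0.0
```

>>> move_arm:
  moves:
    - {"tx":0,"ty":0,"tz":0,"rx":0,"ry":0,"rz":0,"claw":0.2}
    - {"tx":0,"ty":0,"tz":0,"rx":0,"ry":0,"rz":0,"claw":0.2}
    - {"tx":0,"ty":0,"tz":0,"rx":0,"ry":0,"rz":0,"claw":0.2}
    - {"tx":0,"ty":0,"tz":0,"rx":0,"ry":0,"rz":0,"claw":0.2}
    - {"tx":0,"ty":0,"tz":0,"rx":0,"ry":0,"rz":0,"claw":0.2}

```text
t: 16.65
tool_pos: [0.4505, 0.1302, 0.0151]
eef_rot: [-0.0, 1.0, -0.0, 0.002]
ft_force: [-0.9, -1.6, 5.6]
width: 0.0611
grasp_force: 42.8
```

>>> move_arm:
  moves:
    - {"tx":0,"ty":0,"tz":-15,"rx":0,"ry":0,"rz":0,"claw":0.2}
    - {"tx":0,"ty":0,"tz":-35,"rx":0,"ry":0,"rz":0,"claw":0.2}
    - {"tx":0,"ty":0,"tz":-40,"rx":0,"ry":0,"rz":0,"claw":0.2}
    - {"tx":0,"ty":0,"tz":-40,"rx":0,"ry":0,"rz":0,"claw":0.2}
    - {"tx":-4,"ty":-6,"tz":-40,"rx":0,"ry":0,"rz":0,"claw":0.2}
    - {"tx":-16,"ty":-20,"tz":-30,"rx":0,"ry":0,"rz":0,"claw":0.2}
    - {"tx":-28,"ty":-35,"tz":0,"rx":0,"ry":0,"rz":0,"claw":0.2}
    - {"tx":-28,"ty":-35,"tz":0,"rx":0,"ry":0,"rz":0,"claw":0.2}

```text
t: 17.45
tool_pos: [0.5263, 0.0334, 0.216]
eef_rot: [-0.001, 1.0, -0.0, 0.003]
ft_force: [0.4, 0.3, -2.0]
width: 0.0608
grasp_force: 44.2
```

>>> move_arm:
  moves:
    - {"tx":-28,"ty":-35,"tz":0,"rx":0,"ry":0,"rz":0,"claw":0.2}
    - {"tx":-28,"ty":-35,"tz":0,"rx":0,"ry":0,"rz":0,"claw":0.2}
    - {"tx":-28,"ty":-35,"tz":0,"rx":0,"ry":0,"rz":0,"claw":0.2}
    - {"tx":-28,"ty":-35,"tz":0,"rx":0,"ry":0,"rz":0,"claw":0.2}
    - {"tx":-18,"ty":-20,"tz":0,"rx":0,"ry":0,"rz":0,"claw":0.2}
    - {"tx":0,"ty":0,"tz":0,"rx":0,"ry":0,"rz":0,"claw":0.2}
    - {"tx":0,"ty":0,"tz":0,"rx":0,"ry":0,"rz":0,"claw":0.2}

```text
t: 18.15
tool_pos: [0.6546, -0.1258, 0.2133]
eef_rot: [0.0, 1.0, 0.0, -0.0]
ft_force: [-1.0, 0.7, -1.2]
width: 0.0608
grasp_force: 44.2
```

>>> move_arm:
  moves:
    - {"tx":-2,"ty":0,"tz":20,"rx":0,"ry":0,"rz":0,"claw":0.2}
    - {"tx":0,"ty":0,"tz":25,"rx":0,"ry":0,"rz":0,"claw":0.2}
    - {"tx":0,"ty":0,"tz":10,"rx":0,"ry":0,"rz":0,"claw":0.2}
    - {"tx":0,"ty":0,"tz":0,"rx":0,"ry":0,"rz":0,"claw":0.2}
    - {"tx":0,"ty":0,"tz":0,"rx":0,"ry":0,"rz":0,"claw":0.2}

```text
t: 18.65
tool_pos: [0.6569, -0.1253, 0.1592]
eef_rot: [-0.0, 1.0, -0.0, 0.001]
ft_force: [0.0, -0.8, -0.7]
width: 0.0608
grasp_force: 44.2
```

```bash
python3 - <<'E'
from w import *
for n in ('wrist','scene'): save(snapshot(n),n+'8')
print(np.round(get_state()['tool_pos'],4))
a=cv2.imread('pics/wrist8.png');b=cv2.imread('pics/scene8.png')
cv2.imwrite('pics/v8.png',np.hstack([a[0:400,160:480],cv2.resize(b[130:330,330:530],(400,400))]))
E
```

```text
[ 0.6575 -0.1258  0.16  ]
```

View pics/v8.png

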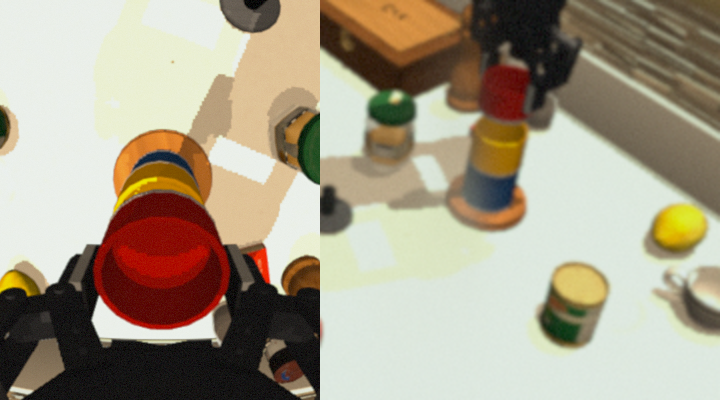

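The red pot hangs upright, in line over the yellow (wrist crop: rim (162,270)). Lowering to about 130 mm.

>>> move_arm:
  moves:
    - {"tx":0,"ty":0,"tz":10,"rx":0,"ry":0,"rz":0,"claw":0.2}
    - {"tx":0,"ty":0,"tz":8,"rx":0,"ry":0,"rz":0,"claw":0.2}
    - {"tx":0,"ty":0,"tz":4,"rx":0,"ry":0,"rz":0,"claw":0.2}
    - {"tx":0,"ty":0,"tz":3,"rx":0,"ry":0,"rz":0,"claw":0.2}
    - {"tx":0,"ty":0,"tz":3,"rx":0,"ry":0,"rz":0,"claw":0.2}
    - {"tx":0,"ty":0,"tz":2,"rx":0,"ry":0,"rz":0,"claw":0.2}
    - {"tx":0,"ty":0,"tz":0,"rx":0,"ry":0,"rz":0,"claw":0.2}
    - {"tx":0,"ty":0,"tz":0,"rx":0,"ry":0,"rz":0,"claw":0.2}

```text
t: 19.55
tool_pos: [0.6577, -0.1259, 0.1304]
eef_rot: [-0.0, 1.0, -0.0, 0.001]
ft_force: [-2.7, 1.0, 6.4]
width: 0.0611
grasp_force: 44.9
```

>>> move_arm:
  moves:
    - {"tx":0,"ty":0,"tz":0,"rx":0,"ry":0,"rz":0,"claw":1}
    - {"tx":0,"ty":0,"tz":0,"rx":0,"ry":0,"rz":0,"claw":1}
    - {"tx":0,"ty":0,"tz":0,"rx":0,"ry":0,"rz":0,"claw":1}
    - {"tx":0,"ty":0,"tz":-20,"rx":0,"ry":0,"rz":0,"claw":1}
    - {"tx":0,"ty":0,"tz":-40,"rx":0,"ry":0,"rz":0,"claw":1}
    - {"tx":0,"ty":0,"tz":-40,"rx":0,"ry":0,"rz":0,"claw":1}
    - {"tx":0,"ty":0,"tz":-20,"rx":0,"ry":0,"rz":0,"claw":1}
    - {"tx":0,"ty":0,"tz":0,"rx":0,"ry":0,"rz":0,"claw":1}

```text
t: 20.35
tool_pos: [0.6587, -0.1265, 0.2528]
eef_rot: [-0.0, 1.0, -0.001, 0.004]
ft_force: [-0.3, 0.2, 0.3]
width: 0.0852
grasp_force: 0.0
```

```bash
python3 - <<'E'
from w import *
w=snapshot('wrist');save(w,'wrist9');save(snapshot('scene'),'scene9')
print(np.round(get_state()['tool_pos'],4))
a=cv2.imread('pics/wrist9.png');b=cv2.imread('pics/scene9.png')
cv2.imwrite('pics/v9.png',np.hstack([a[0:400,160:480],cv2.resize(b[130:330,330:530],(400,400))]))
hh=cv2.cvtColor(w['color'],cv2.COLOR_RGB2HSV); hh[:,:,0]=(hh[:,:,0].astype(int)+90)%180; w['color']=cv2.cvtColor(hh,cv2.COLOR_HSV2RGB)
meas(w,82,96,120,.157,(322,210),vmin=40)
E
```

```text
[ 0.6565 -0.1257  0.2475]
bbox (286, 149, 74, 77) circle mm 652.5 -126.5 dia 65.2 x 620.0 684.0 y -156.0 -96.0
```

View pics/v9.png

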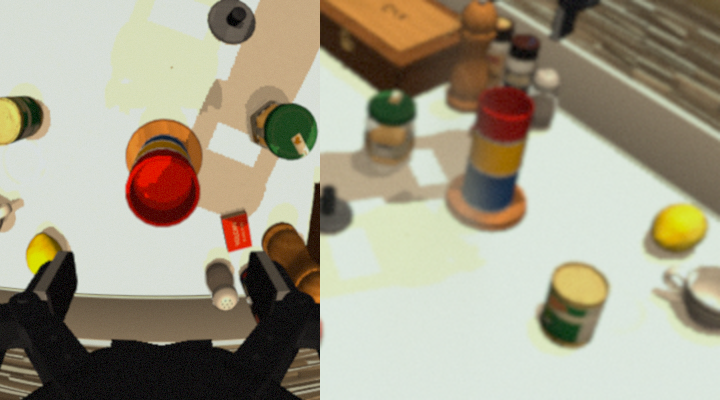

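Three pots stand level (wrist crop: red rim (163,188)). Now the lid, seen at crop (233,20).

>>> move_arm:
  moves:
    - {"tx":18,"ty":9,"tz":0,"rx":0,"ry":0,"rz":0,"claw":1}
    - {"tx":35,"ty":17,"tz":0,"rx":0,"ry":0,"rz":0,"claw":1}
    - {"tx":35,"ty":17,"tz":0,"rx":0,"ry":0,"rz":0,"claw":1}
    - {"tx":35,"ty":17,"tz":15,"rx":0,"ry":0,"rz":0,"claw":1}
    - {"tx":35,"ty":17,"tz":25,"rx":0,"ry":0,"rz":0,"claw":1}
    - {"tx":20,"ty":9,"tz":35,"rx":0,"ry":0,"rz":0,"claw":1}
    - {"tx":0,"ty":0,"tz":0,"rx":0,"ry":0,"rz":0,"claw":1}
    - {"tx":0,"ty":0,"tz":0,"rx":0,"ry":0,"rz":0,"claw":1}

```text
t: 21.25
tool_pos: [0.4782, -0.0396, 0.172]
eef_rot: [-0.0, 1.0, 0.0, -0.001]
ft_force: [0.2, -0.5, 0.5]
width: 0.0858
grasp_force: 0.0
```

```bash
python3 - <<'E'
from w import *
w=snapshot('wrist');save(w,'w10')
print(np.round(get_state()['tool_pos'],4))
g=cv2.cvtColor(w['color'],cv2.COLOR_RGB2GRAY)[100:248,240:400]
for th,z in ((125,.011),(50,.047)):
    cs,_=cv2.findContours((g<th).astype(np.uint8),cv2.RETR_EXTERNAL,cv2.CHAIN_APPROX_NONE,offset=(240,100))
    for c in cs:
        if cv2.contourArea(c)<60: continue
        p=1000*np.array([onplane(w,u,v,z,True)[:2] for u,v in c[:,0]]);print(th,cv2.boundingRect(c),p.min(0).round(1),p.max(0).round(1))
cv2.imwrite('pics/c10.png',cv2.resize(w['color'][80:260,220:420,::-1],None,fx=3,fy=3))
E
```

```text
[ 0.4799 -0.0403  0.1738]
125 (291, 148, 61, 60) [448.4 -70.8] [510.4  -9.6]
125 (349, 100, 45, 42) [399.4 -12.6] [441.   31.3]
50 (310, 167, 23, 39) [459.7 -50.1] [495.4 -30.2]
```

View pics/c10.png

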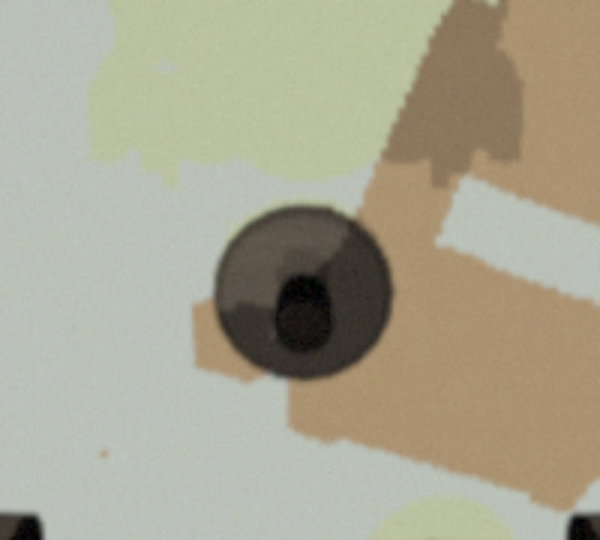

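The crop shows the lid disc at crop (303,292), i.e. full-image (321,177), with the knob upright. Disc centre (479.4, −40.2) mm, 62 mm across, right under the tool.

>>> move_arm:
  moves:
    - {"tx":0,"ty":0,"tz":30,"rx":0,"ry":0,"rz":0,"claw":1}
    - {"tx":0,"ty":0,"tz":40,"rx":0,"ry":0,"rz":0,"claw":1}
    - {"tx":0,"ty":0,"tz":40,"rx":0,"ry":0,"rz":0,"claw":1}
    - {"tx":0,"ty":0,"tz":30,"rx":0,"ry":0,"rz":0,"claw":1}
    - {"tx":0,"ty":0,"tz":13,"rx":0,"ry":0,"rz":0,"claw":0.5}
    - {"tx":0,"ty":0,"tz":0,"rx":0,"ry":0,"rz":0,"claw":0.2}
    - {"tx":0,"ty":0,"tz":0,"rx":0,"ry":0,"rz":0,"claw":-0.2}
    - {"tx":0,"ty":0,"tz":0,"rx":0,"ry":0,"rz":0,"claw":-0.2}

```text
t: 22.1
tool_pos: [0.4809, -0.0405, 0.0222]
eef_rot: [-0.0, 1.0, -0.001, 0.002]
ft_force: [-0.3, 0.8, 0.3]
width: 0.0339
grasp_force: 0.0
```

>>> move_arm:
  moves:
    - {"tx":0,"ty":0,"tz":0,"rx":0,"ry":0,"rz":0,"claw":-0.8}
    - {"tx":0,"ty":0,"tz":0,"rx":0,"ry":0,"rz":0,"claw":-0.8}
    - {"tx":0,"ty":0,"tz":0,"rx":0,"ry":0,"rz":0,"claw":-0.8}
    - {"tx":0,"ty":0,"tz":0,"rx":0,"ry":0,"rz":0,"claw":-0.8}
    - {"tx":0,"ty":0,"tz":0,"rx":0,"ry":0,"rz":0,"claw":-0.8}

```text
t: 22.6
tool_pos: [0.4801, -0.0402, 0.0217]
eef_rot: [-0.0, 1.0, -0.0, 0.001]
ft_force: [-1.6, 0.2, 6.9]
width: 0.0163
grasp_force: 39.1
```

>>> move_arm:
  moves:
    - {"tx":0,"ty":0,"tz":-15,"rx":0,"ry":0,"rz":0,"claw":-0.8}
    - {"tx":0,"ty":0,"tz":-35,"rx":0,"ry":0,"rz":0,"claw":-0.8}
    - {"tx":0,"ty":0,"tz":-40,"rx":0,"ry":0,"rz":0,"claw":-0.8}
    - {"tx":0,"ty":0,"tz":-40,"rx":0,"ry":0,"rz":0,"claw":-0.8}
    - {"tx":0,"ty":0,"tz":-40,"rx":0,"ry":0,"rz":0,"claw":-0.8}
    - {"tx":-15,"ty":-7,"tz":-35,"rx":0,"ry":0,"rz":0,"claw":-0.8}
    - {"tx":-30,"ty":-15,"tz":-10,"rx":0,"ry":0,"rz":0,"claw":-0.8}
    - {"tx":-30,"ty":-15,"tz":0,"rx":0,"ry":0,"rz":0,"claw":-0.8}

```text
t: 23.4
tool_pos: [0.5558, -0.0774, 0.2388]
eef_rot: [-0.0, 1.0, -0.001, 0.003]
ft_force: [0.2, 0.1, -0.7]
width: 0.0167
grasp_force: 39.4
```

>>> move_arm:
  moves:
    - {"tx":-30,"ty":-15,"tz":0,"rx":0,"ry":0,"rz":0,"claw":-0.8}
    - {"tx":-30,"ty":-15,"tz":0,"rx":0,"ry":0,"rz":0,"claw":-0.8}
    - {"tx":-25,"ty":-12,"tz":0,"rx":0,"ry":0,"rz":0,"claw":-0.8}
    - {"tx":-15,"ty":-7,"tz":0,"rx":0,"ry":0,"rz":0,"claw":-0.8}
    - {"tx":0,"ty":0,"tz":15,"rx":0,"ry":0,"rz":0,"claw":-0.8}
    - {"tx":0,"ty":0,"tz":0,"rx":0,"ry":0,"rz":0,"claw":-0.8}
    - {"tx":0,"ty":0,"tz":0,"rx":0,"ry":0,"rz":0,"claw":-0.8}

```text
t: 24.1
tool_pos: [0.6523, -0.125, 0.2187]
eef_rot: [-0.0, 1.0, 0.001, -0.001]
ft_force: [-0.1, -0.3, -1.3]
width: 0.0162
grasp_force: 39.4
```

```bash
python3 - <<'E'
from w import *
for n in ('wrist','scene'): save(snapshot(n),n+'11')
print(np.round(get_state()['tool_pos'],4))
a=cv2.imread('pics/wrist11.png');b=cv2.imread('pics/scene11.png')
cv2.imwrite('pics/v11.png',np.hstack([a[0:400,160:480],cv2.resize(b[130:330,330:530],(400,400))]))
E
```

```text
[ 0.6531 -0.1253  0.2202]
```

View pics/v11.png

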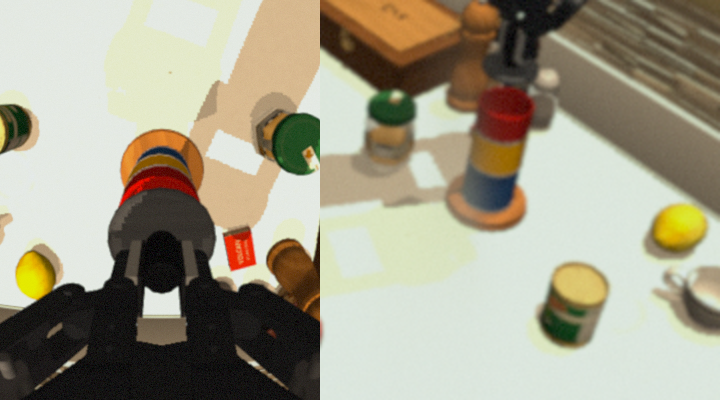

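The lid is held level, centred over the stack (wrist crop: disc at (162,235)). Shift +2 mm in x and lower from 220 toward 174 mm.

>>> move_arm:
  moves:
    - {"tx":-2,"ty":-0.5,"tz":12,"rx":0,"ry":0,"rz":0,"claw":-0.8}
    - {"tx":0,"ty":0,"tz":12,"rx":0,"ry":0,"rz":0,"claw":-0.8}
    - {"tx":0,"ty":0,"tz":8,"rx":0,"ry":0,"rz":0,"claw":-0.8}
    - {"tx":0,"ty":0,"tz":5,"rx":0,"ry":0,"rz":0,"claw":-0.8}
    - {"tx":0,"ty":0,"tz":4,"rx":0,"ry":0,"rz":0,"claw":-0.8}
    - {"tx":0,"ty":0,"tz":3,"rx":0,"ry":0,"rz":0,"claw":-0.8}
    - {"tx":0,"ty":0,"tz":0,"rx":0,"ry":0,"rz":0,"claw":-0.8}
    - {"tx":0,"ty":0,"tz":0,"rx":0,"ry":0,"rz":0,"claw":-0.8}

```text
t: 25.0
tool_pos: [0.6559, -0.1263, 0.1764]
eef_rot: [-0.0, 1.0, -0.0, 0.0]
ft_force: [0.7, -0.5, -1.1]
width: 0.0168
grasp_force: 39.4
```

>>> move_arm:
  moves:
    - {"tx":0,"ty":0,"tz":1.5,"rx":0,"ry":0,"rz":0,"claw":-0.8}
    - {"tx":0,"ty":0,"tz":1.5,"rx":0,"ry":0,"rz":0,"claw":-0.8}
    - {"tx":0,"ty":0,"tz":0,"rx":0,"ry":0,"rz":0,"claw":-0.8}
    - {"tx":0,"ty":0,"tz":0,"rx":0,"ry":0,"rz":0,"claw":-0.8}

```text
t: 25.4
tool_pos: [0.6561, -0.1264, 0.1737]
eef_rot: [-0.0, 1.0, -0.0, 0.001]
ft_force: [-0.2, 1.0, 2.4]
width: 0.0165
grasp_force: 39.6
```

>>> move_arm:
  moves:
    - {"tx":0,"ty":0,"tz":0.7,"rx":0,"ry":0,"rz":0,"claw":-0.8}
    - {"tx":0,"ty":0,"tz":0,"rx":0,"ry":0,"rz":0,"claw":-0.3}
    - {"tx":0,"ty":0,"tz":0,"rx":0,"ry":0,"rz":0,"claw":0}
    - {"tx":0,"ty":0,"tz":0,"rx":0,"ry":0,"rz":0,"claw":0}
    - {"tx":0,"ty":0,"tz":-15,"rx":0,"ry":0,"rz":0,"claw":0}
    - {"tx":0,"ty":0,"tz":-35,"rx":0,"ry":0,"rz":0,"claw":0}
    - {"tx":0,"ty":0,"tz":-35,"rx":0,"ry":0,"rz":0,"claw":0}
    - {"tx":0,"ty":0,"tz":0,"rx":0,"ry":0,"rz":0,"claw":0}

```text
t: 26.2
tool_pos: [0.6587, -0.1273, 0.2657]
eef_rot: [-0.0, 1.0, -0.002, 0.006]
ft_force: [0.1, -0.1, 0.3]
width: 0.0429
grasp_force: 0.0
```

```bash
python3 - <<'E'
from w import *
for n in ('wrist','scene'): save(snapshot(n),n+'12')
g=get_state();print(np.round(g['tool_pos'],4),g['width'])
a=cv2.imread('pics/wrist12.png');b=cv2.imread('pics/scene12.png')
cv2.imwrite('pics/v12.png',np.hstack([a[0:400,160:480],cv2.resize(b[130:330,330:530],(400,400))]))
E
```

```text
[ 0.6564 -0.1265  0.2597] 0.04295330309167275
```

View pics/v12.png

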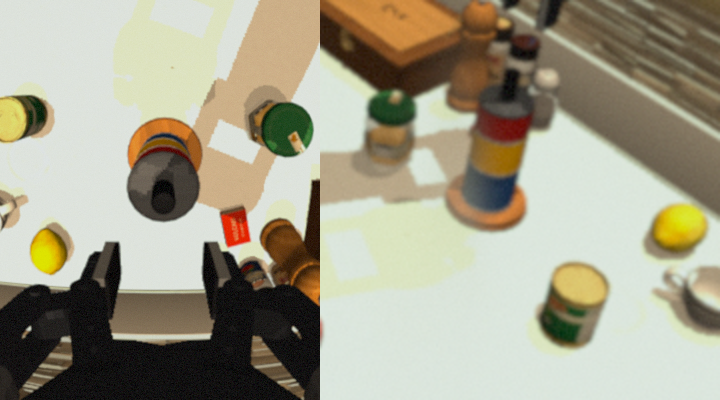

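The stack is complete: the lid is level on the red pot (wrist crop: disc (163,183), scene crop: knob (511,85)) and the gripper is clear. Handing in.

```bash
python3 -c "
from cell import sign_off
print(sign_off())"
```

```text
the job is handed in; nothing more can be done
None
```

The lunch carrier is stacked on the stand (blue, yellow, red, then lid) and handed in at about 26 s of the 109 s limit; the last pictures showed it level and released with the gripper clear, but the hand-in returned no verdict.

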